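# Set the diverter chute and tip a batch of fitting blanks into the empty catch box

### The job

Swing the lever of the two-way chute gently, without forcing it, until its flap is fully home against the stop that closes the exit above the box of collets. Then pick up the steel pan by its wooden grip and tip all three hexagonal blanks over the low back edge of the hopper, so that they run down the chute into the empty catch box; keep the pan over the hopper until all three are in the box. Finally set the pan down upright on the bench, leave the flap at its stop and do not disturb the boxes or the other tools.

Things in the scene. Friction and masses are not known exactly. Their poses are not given: they have to be found in the camera images.
- chute: Two-way (inverted Y) diverter chute of grey sheet steel, fixed to the bench. Origin: centre of its base plate, on the bench; x points from its lever side (front plate at x -57 mm) to the low back edge of its hopper, y to the left exit as seen from the lever, z up. Two slippery open troughs fall at 38 degrees from the flap pivot (y 0, z 134 mm) to lips at y +-97, z 58 mm, each over a catch box.
- flap (a joint): Diverter flap, a 75 mm plate standing on a pivot along the chute's x, z 134 mm; the lever is parallel to it on the same shaft. 0 = upright, positive = both lean to the chute's +y. Hard stops at +-0.698 rad. It closes the exit on the side it leans to; parts go to the other. Stiff (0.3 N m, 3 to 5 N of push), stays as left. Home: within 0.04 rad of a stop. Forces over 45 N damage it.
- lever_knob (a point): Centre of the lever's black cylindrical knob (18 mm diameter, 26 mm long, along the lever), 97 mm from the pivot axis, at chute x -84 mm, 18 mm clear of the front plate. At a stop it is 62 mm to the side, z 208 mm. Below the knob the lever is a flat bar 14 mm wide, 6 mm thick. Push the knob sideways with shut fingers pointing down, tips at most 15 mm below its centre.
- hopper (a point): Point in the mouth of the hopper, on its centre line, at chute x 30 mm, z 235 mm. The hopper is an open rectangle, chute x -54 to +90 and y -67 to +67 mm inside; front and side rims at z 253 mm; its sloped floor leads to a throat at x +-53, y +-50 mm.
- hopper_back (a point): Middle of the hopper's low back rim, z 235 mm (top of its rolled edge), 91.5 mm along the chute's +x from its origin. The pan is tipped over this rim towards the chute's -x.
- pan: Folded steel parts pan holding the blanks, loose, 0.35 kg. Origin: centre of its underside; x from the open mouth (-x) to the back wall, z up. 120 x 90 mm; floor 3 mm, side and back walls 45 mm high. Towards the mouth the floor bends up 15 degrees to the lip. Slippery: blanks slide out when the mouth is tipped down 30 to 50 degrees. Starts on the bench, mouth roughly to the robot.
- pan_grip (a point): Centre of the pan's wooden cross grip, 85 mm above its underside, over its centre: a flat-sided bar 18 mm thick (pan x), 24 mm high, 84 mm long (pan y), between two sheet ears. Take it from above across its 18 mm. Its underside is 70 mm above the pan's floor.
- pan_lip (a point): Middle of the pan's pouring lip: pan x -61.5 mm, z 9 mm.
- box_empty: The empty catch box: dark steel open box 124 x 130 x 45 mm (x, y, z), wall 3 mm, loose, 0.9 kg, standing under one of the chute's two exits, left or right. Origin: centre of its underside.
- box_collets: The other catch box, same size, under the other exit; three upright spring collets (34 mm wide, 47 mm high) stand in it. Origin: centre of its underside.
- blank_0: Hexagonal steel fitting blank, 24 mm across flats, 64 mm long, with an 18 mm round spigot on both ends, about 0.14 kg; starts lying along the pan's x, on its floor, beside the others. Origin: its centre; x along its length.
- blank_1: Another hexagonal steel fitting blank, 24 mm across flats, 64 mm long, with an 18 mm round spigot on both ends, about 0.14 kg; starts lying along the pan's x, on its floor, beside the others. Origin: its centre; x along its length.
- blank_2: Another hexagonal steel fitting blank, 24 mm across flats, 64 mm long, with an 18 mm round spigot on both ends, about 0.14 kg; starts lying along the pan's x, on its floor, beside the others. Origin: its centre; x along its length.
- drill_0: Bystander: loose twist drill 150 mm long, lying at the front of the bench, right of the middle. Origin: under its middle.
- bar_long: Bystander: loose round bar 170 mm long, 20 mm thick, lying at the front of the bench on the left. Origin: under its middle.

How it is judged:
By the outcome, as a careful person would: the job done as asked, in the order asked, and still so for the second after the job is handed in, with the robot touching nothing.
It also fails if it takes over 66 s, if anything falls off the work surface, if the arm or the gripper's body presses on something with over 40 N, if the wrist force passes 120 N, or if a joint passes its speed limit or range.

### The arm

A 6-joint arm with a two-finger parallel gripper is mounted at the origin on a cart in front of the work surface, level with it; the furniture and walls round the work are solid. World frame = base frame: x ahead of the robot, y to its left, z up, the work surface at z = 0. Lengths are in m, angles in degrees, forces in N, time in s.
With the tool pointing down it reaches from about 0.375 to 0.9 m from the base axis. Payload 3.1 kg.
Tool frame: the origin (TCP) lies at the very end of the fingers, on their centre line; the grasp point (between the pads) lies 19 mm behind it; z points along the fingers, y is the direction in which the jaws open and shut (so a half turn about z gives the same grasp; the last joint's range is limited). The gripper opens to 87 mm and grips with 3 to 60 N. Pads are 19 mm wide; open, the fingers measure 117 mm over their backs; the gripper's body (75 mm by 190 mm) begins 51 mm behind the grasp point.
Start: joints at [60.533, 30.224, 82.088, -0, 67.689, -10.227], TCP at [0.206, 0.59, 0.2] pointing down, gripper open.
Joint ranges: [-176.69, 176.69], [-43.24, 126.21], [12.49, 139.97], [-82, 262], [0, 151.66], [-163.58, 163.58]. Speed limits (degrees/s): [159.86, 159.86, 180, 180, 180, 180].

### API

Orientations are given as a 3x3 rotation matrix whose columns are the frame's x, y, z axes.
In Python, from rig import readout, capture, camera_model, bot, spot_in, regions_of gives the robot as it stands.
- The arm moves only by the tool send_rows, never from a script. Its argument "moves" is a list that holds one entry, the list of rows, each a list of 7 numbers: the turn, a rotation vector about the tool's x, y, z in degrees, then the shift along the tool's x, y, z in cm, then the opening, from -1 (shut) to 1 (fully open). A call has exactly 5 rows; each row shifts and turns the commanded pose from where the row before left it, along the tool's axes as they then stand; what a row does not reach is not made up. A row lasts 1/10 s, in which the tool goes at most 50 mm and 8.59 degrees, less where a joint would pass 70% of its speed; a pose out of reach is approached as far as the arm can. A call with a gripper value outside its range is refused whole. The fingers move at their own pace and stop on an object; the grip force is fixed at half the most. Time passes only in rows, so rows that do not move let the fingers close, or fill a call up. It gives the time, the measured TCP pose, the force and the opening at its end, in the units of the state.
- readout.read_state(): the state, without advancing time (a new reading comes with each control period).
- capture(name): name is "scene" or "top" or "wrist"; returns the picture (480x640x3 uint8, blue, green, red); there is no depth.
- camera_model(name): a dict with "camera_matrix" (3x3 intrinsics, pixels), "k1" (the pictures are not rectified: a ray, as slopes to the right and down, at radius r is drawn at 1 + k1 r^2 times it, then the intrinsics apply), "pose" (4x4, takes a point from camera to world coordinates). Camera axes: x right, y up, looking along -z (the intrinsics and any distortion apply to the point x, -y, -z); pixel columns grow to the right and rows downward; lengths in m; the calibration is good to about 2 mm. A picture is of the moment at which its call begins: read the wrist's pose just before it. camera_model takes no time and is no camera call; for the wrist camera it gives the pose at the moment of the call.
- bot.hand_in(): hands the job in, once; it reports no verdict.
Trained networks look in the newest picture that a camera, given by its name, has taken for a name from the list of things; names that differ only in an ending like _2 or _b are one class to them, and where a whole thing is asked for, a point or a joint stands for the part that bears it (a point fixed in the world has none). Each returns a list of dicts, best first, with "p" (0 to 1); they miss things now and then, are a little off and sometimes report something else, mostly with a low value. They report only what shows in the picture. A call takes as long as a camera call.
- spot_in(camera, thing): "location" ([x, y, z] in m, in world coordinates, good to about 4 mm: the middle of the surface that is visible of it).
- regions_of(camera, thing): "mask" (480x640 bool, what is visible of it).
The state is a dict: "time_s": time; "joint_positions": joint angles; "qvel": joint speeds; "tau": joint torques, N m; "position": TCP position; "tcp_rot": TCP orientation; "force": force on the tool from outside, world axes, zero at the start; "moment": the same for the moment, N m; "opening": opening from 0.0 (shut) to 1.0 (fully open).
Only numpy, scipy, OpenCV 4.12 (cv2) and the standard library are available. Lean on these libraries where they do the work, as an engineer would, in place of code of your own. Each camera call takes 0.05 s, during which the arm holds its last target. There are 200 camera calls.

## Working session

There is one attempt and no reset: what is moved stays moved. The work goes in short steps, Python scripts to look and compute and a tool call to move; the robot and the scene stay as the last step left them, time stands still between calls to the robot, and variables do not carry over. Pictures are saved under pics/ and viewed, about 8 in all and at most 12, crops included, and the job is handed in when it is done.

Besides the shell and the picture viewer there is one more tool, called after "Request:" as name(argument=value, ...), one argument or row to a line, values as JSON. send_rows: Moves the arm, as the interface text tells. Its arguments: {"type":"object","properties":{"moves":{"type":"array","items":{"type":"array","items":{"type":"array","items":{"type":"number"}}}}},"required":["moves"]}

```bash
ls; mkdir -p pics; python3 - <<'E'
from rig import readout, capture, camera_model, bot, spot_in, regions_of
import cv2,numpy as np
s=readout.read_state(); print(s)
for c in ["scene","top"]:
    im=capture(c); cv2.imwrite(f"pics/{c}0.png",im)
    m=camera_model(c); print(c,np.round(m["camera_matrix"],1).tolist(),m["k1"],np.round(m["pose"],4).tolist())
    for t in ["chute","flap","lever_knob","pan","pan_grip","pan_lip","box_empty","box_collets","blank_0","hopper_back","drill_0","bar_long"]:
        try: print(t,[(np.round(d["location"],3).tolist(),round(d["p"],2)) for d in spot_in(c,t)][:4])
        except Exception as e: print(t,e)
E
```

```text
pics
{'time_s': 0.0, 'joint_positions': array([ 6.05333618e+01,  3.02789872e+01,  8.21565999e+01, -4.66028261e-04,
        6.76881150e+01, -1.02267031e+01]), 'qvel': array([ 0.00526968, -0.04468461, -0.00773536,  0.00243156,  0.03522921,
       -0.02512865]), 'tau': array([-7.54637040e-04, -4.40027547e+01, -1.76600897e+01,  6.33445778e-02,
        5.80561347e-02, -1.22015258e-04]), 'position': array([0.20553218, 0.58941389, 0.19867027]), 'tcp_rot': array([[-9.44147743e-01,  3.29520752e-01, -1.05549989e-03],
       [ 3.29522228e-01,  9.44145939e-01, -1.88342377e-03],
       [ 3.75918722e-04, -2.12604098e-03, -9.99997669e-01]]), 'force': array([ 0.2196562 , -0.02722601, -0.30682578]), 'moment': array([-0.00863804,  0.03569932,  0.00743847]), 'opening': 0.998372505835354}
scene [[519.8, 0.0, 312.9], [0.0, 519.8, 237.6], [0.0, 0.0, 1.0]] -0.07649832720575107 [[0.7236, 0.2795, -0.6311, -0.2592], [-0.69, 0.314, -0.6522, -0.8153], [0.0159, 0.9074, 0.42, 0.6527], [0.0, 0.0, 0.0, 1.0]]
chute [([0.504, 0.098, 0.139], 0.86), ([0.549, -0.374, 0.022], 0.44)]
flap [([0.46, 0.123, 0.148], 0.89), ([
[... 685 characters left out ...]
, [-0.0033, 0.0679, 0.9977, 1.4469], [0.0, 0.0, 0.0, 1.0]]
chute [([0.556, 0.126, 0.162], 0.9), ([0.352, -0.133, 0.012], 0.26)]
flap [([0.525, 0.121, 0.183], 0.6), ([0.568, -0.372, 0.024], 0.35)]
lever_knob [([0.527, 0.118, 0.18], 0.78), ([0.564, -0.42, 0.022], 0.5)]
pan [([0.529, -0.395, 0.016], 0.56)]
pan_grip [([0.526, -0.397, 0.012], 0.64)]
pan_lip [([0.528, -0.404, 0.014], 0.6)]
box_empty [([0.546, 0.307, 0.004], 0.84), ([0.56, 0.125, 0.161], 0.57)]
box_collets [([0.547, -0.035, 0.004], 0.58)]
blank_0 [([0.568, -0.374, 0.024], 0.58)]
hopper_back [([0.558, 0.123, 0.16], 0.65)]
drill_0 [([0.353, -0.136, 0.01], 0.61), ([0.536, -0.389, 0.023], 0.46)]
bar_long [([0.331, 0.298, 0.016], 0.76)]
```

View pics/scene0.png

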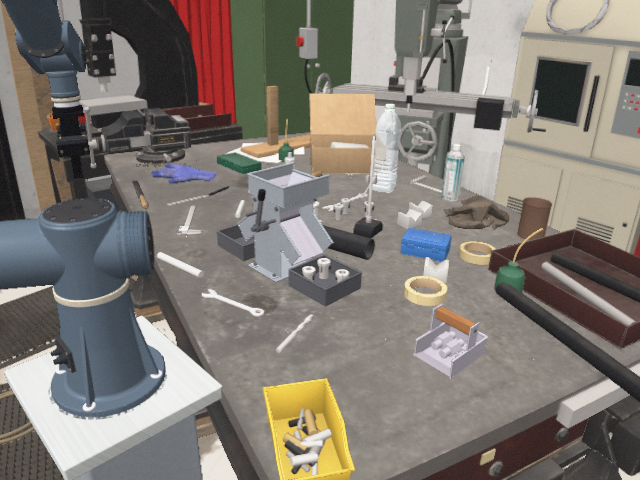

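View pics/top0.png

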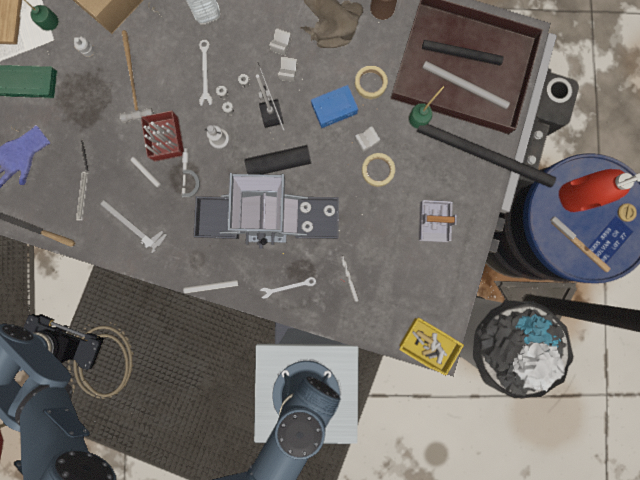

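The scene view shows the chute at (285,215), with the collet box on its right at (325,275) and the empty box on its left at (240,238). The lever is near (261,205) and the pan with its orange grip near (452,340). In the top view the hopper is at (257,203), the knob near (264,238) and the pan at (437,221). Next I'll enlarge the chute and pan to fit their poses.

```bash
python3 - <<'E'
import cv2,numpy as np
s=cv2.imread("pics/scene0.png");t=cv2.imread("pics/top0.png")
def crop(im,x,y,w,h,k):
    c=cv2.resize(im[y:y+h,x:x+w],None,fx=k,fy=k,interpolation=cv2.INTER_CUBIC)
    for g in range((x+9)//10*10,x+w,10):
        cv2.line(c,((g-x)*k,0),((g-x)*k,4 if g%50 else 10),(0,0,255),1)
        if g%20==0: cv2.putText(c,str(g),((g-x)*k,14),0,.35,(0,0,255),1)
    for g in range((y+9)//10*10,y+h,10):
        cv2.line(c,(0,(g-y)*k),(4,(g-y)*k),(0,0,255),1)
        if g%20==0: cv2.putText(c,str(g),(0,(g-y)*k),0,.35,(0,0,255),1)
    return c
A=crop(t,222,168,100,80,4);B=crop(s,235,160,100,120,5)
C=crop(t,412,192,50,55,8-1);D=crop(s,410,300,80,80,5)
o=np.zeros((600,800,3),np.uint8)
o[:320,:400]=A;o[:600,400:800]=cv2.resize(crop(s,235,160,100,120,5),None,fx=1,fy=1)[:600,:400]
o[320:320+275,:250]=crop(t,412,192,50,55,5)
cv2.imwrite("pics/m1.png",o)
cv2.imwrite("pics/m2.png",np.hstack([crop(s,410,300,80,80,5),crop(t,412,192,57,80,5)]))
E
```

```text
(no output)
```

View pics/m1.png

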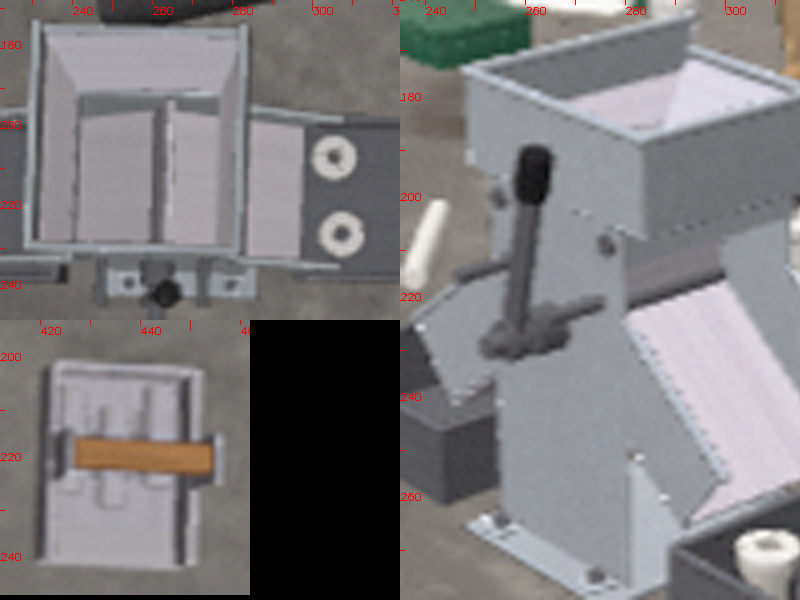

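View pics/m2.png

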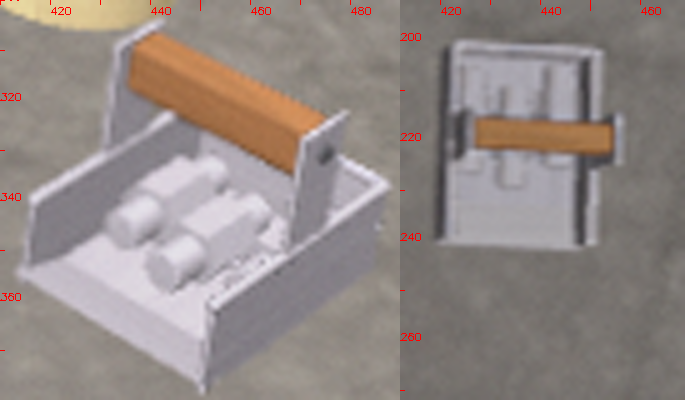

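```bash
cat > h.py <<'E'
import numpy as np
from scipy.optimize import least_squares
from rig import readout, capture, camera_model, bot, spot_in, regions_of
def proj(m,P):
    T=np.linalg.inv(m["pose"]);p=np.atleast_2d(P)@T[:3,:3].T+T[:3,3]
    u=p[:,:2]*[1,-1]/-p[:,2:]; r2=(u**2).sum(1,keepdims=True); u=u*(1+m["k1"]*r2)
    K=m["camera_matrix"]; return u*[K[0,0],K[1,1]]+[K[0,2],K[1,2]]
def place(q,P):
    c,s=np.cos(q[2]),np.sin(q[2]);P=np.atleast_2d(np.array(P,float))
    return P@np.array([[c,s,0],[-s,c,0],[0,0,1]])+[q[0],q[1],0]
E
python3 - <<'E'
from h import *
S,T=camera_model("scene"),camera_model("top")
chT=[([-.0555,.0685,.253],(228.75,230.5)),([-.0555,-.0685,.253],(282,230.5)),([.0915,.0685,.253],(230.75,174.75)),([.0915,-.0685,.253],(283.75,174.75))]
chS=[([-.057,.069,.253],(248.2,173.6)),([-.057,-.069,.253],(283.6,187.4))]
def kn(a): return [-.084,97e-3*np.sin(a),.134+.097*np.cos(a)]
def f(q):
    r=[]
    for m,L in ((T,chT+[(kn(q[3]),(263.2,241))]),(S,chS+[(kn(q[3]),(261.8,195))])):
        r.append(proj(m,place(q,[l[0] for l in L]))-[l[1] for l in L])
    return np.vstack(r).ravel()
s=least_squares(f,[.55,.12,0,0],loss='soft_l1');print("chute",s.x,np.degrees(s.x[2:]));print(np.round(f(s.x).reshape(-1,2),1).tolist())
q=s.x
for n,p in dict(knob=kn(q[3]),knobhome=kn(-.698),hb=[.0915,0,.235],hop=[.03,0,.235],base=[0,0,0]).items(): print(n,np.round(place(q,p),4))
print('base front corners in scene',proj(S,place(q,[[-.057,.05,0],[-.057,-.05,0]])).round(1).tolist())
pT=[([.009,.042,.097],(427,215.4)),([.009,-.042,.097],(454.6,216.4)),([-.009,-.042,.097],(454.6,222.6)),([-.009,.042,.097],(427,221.6)),([.06,.045,.045],(422,200.4)),([.06,-.045,.045],(452.6,202))]
pS=[([-.0615,.045,.007],(414,354.4)),([-.0615,-.045,.007],(451,378)),([.06,-.045,.045],(487.5,337))]
def g(q): return np.vstack([proj(m,place(q,[l[0] for l in L]))-[l[1] for l in L] for m,L in ((T,pT),(S,pS))]).ravel()
s=least_squares(g,[.53,-.4,0],loss='soft_l1');print("pan",s.x,np.degrees(s.x[2]));print(np.round(g(s.x).reshape(-1,2),1).tolist())
E
```

```text
chute [ 0.54163448  0.1232519  -0.00071474 -0.19955129] [ -0.04095155 -11.43344646]
[[1.0, -0.5], [0.2, -0.0], [0.3, -0.5], [-0.7, -0.1], [1.1, 0.7], [-0.7, -0.7], [-0.1, -0.8], [-0.6, -1.6]]
knob [[0.4576 0.1041 0.2291]]
knobhome [[0.4576 0.061  0.2083]]
hb [[0.6331 0.1232 0.235 ]]
hop [[0.5716 0.1232 0.235 ]]
base [[0.5416 0.1233 0.    ]]
base front corners in scene [[255.2, 265.2], [279.4, 278.9]]
pan [ 0.53547515 -0.39879182 -0.02833777] -1.6236344853651563
[[0.1, 0.1], [0.8, 0.2], [0.7, 0.0], [-0.0, -0.0], [0.8, 0.4], [-0.6, -0.1], [-0.7, 0.3], [-0.3, -1.4], [0.5, -1.7]]
```

Both fits agree to about 1 px. The chute is at (0.542, 0.123) with yaw about 0, and its flap stands at -11°. The collet box is on the chute's -y side, so I push the knob to -y. The pan is at (0.535, -0.399) with yaw -1.6°.

Request:
send_rows(
  moves=[
    [[0,0,-6.4,0,0,-4,-1],[0,0,-6.4,0,0,-4,-1],[0,0,-6.4,0,0,-2,-1],[0,0,0,-2.3,-4,0,-1],[0,0,0,-2.3,-4,0,-1]],
  ],
)

```text
time_s: 1.8
position: [0.2521, 0.5102, 0.3006]
tcp_rot: [[-1.0, -0.002, 0.002], [-0.002, 1.0, 0.002], [-0.002, 0.002, -1.0]]
force: [0.2, -0.4, -1.4]
opening: 0.634
```

Request:
send_rows(
  moves=[
    [[0,0,0,-2.3,-4,0,-1],[0,0,0,-2.3,-4,0,-1],[0,0,0,-2.3,-4,0,-1],[0,0,0,-2.3,-4,0,-1],[0,0,0,-2.3,-4,0,-1]],
  ],
)

```text
time_s: 2.3
position: [0.3673, 0.3084, 0.2999]
tcp_rot: [[-1.0, 0.0, 0.001], [0.0, 1.0, 0.0], [-0.001, 0.0, -1.0]]
force: [0.3, -0.1, 0.0]
opening: 0.171
```

Request:
send_rows(
  moves=[
    [[0,0,0,-2.1,-3.8,0,-1],[0,0,0,-2.1,-3.8,0,-1],[0,0,0,-2.1,-3.8,0,-1],[0,0,0,-2.1,-3.8,0,-1],[0,0,0,0,0,2,-1]],
  ],
)

```text
time_s: 2.8
position: [0.456, 0.1539, 0.282]
tcp_rot: [[-1.0, 0.007, 0.009], [0.007, 1.0, -0.001], [-0.009, -0.001, -1.0]]
force: [0.3, 0.3, -0.5]
opening: 0.004
```

Request:
send_rows(
  moves=[
    [[0,0,0,0,0,2,-1],[0,0,0,0,0,2,-1],[0,0,0,0,0,2,-1],[0,0,0,0,0,0.5,-1],[0,0,0,0,0,0,-1]],
  ],
)

```text
time_s: 3.3
position: [0.4502, 0.1579, 0.2142]
tcp_rot: [[-1.0, 0.001, -0.002], [0.001, 1.0, -0.0], [0.002, -0.0, -1.0]]
force: [0.6, 0.7, 0.2]
opening: 0.001
```

```bash
python3 - <<'E'
from h import *
import cv2
print(readout.read_state()["position"])
im=capture("scene");im2=capture("wrist")
cv2.imwrite("pics/a.png",np.hstack([cv2.resize(im[150:290,200:360],None,fx=2.6,fy=2.6),cv2.resize(im2,(485,364))])[:,:800])
E
```

```text
[0.45018366 0.15787314 0.21421481]
```

View pics/a.png

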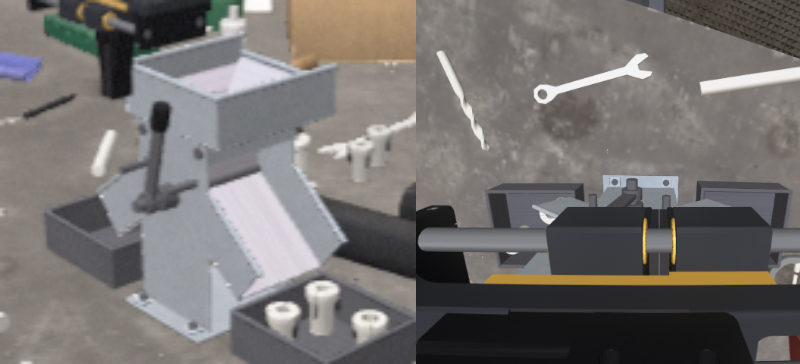

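Fingers are shut and just on the +y side of the knob. In the left half of the view the lever knob is at crop (158,117) and the fingertips at (115,90), clear of the chute. I push slowly from here.

Request:
send_rows(
  moves=[
    [[0,0,0,0,-1,0,-1],[0,0,0,0,-0.8,0,-1],[0,0,0,0,-0.4,0,-1],[0,0,0,0,-0.4,0,-1],[0,0,0,0,-0.4,0.1,-1]],
  ],
)

```text
time_s: 3.9
position: [0.4508, 0.1274, 0.2139]
tcp_rot: [[-1.0, 0.001, 0.001], [0.001, 1.0, 0.0], [-0.001, 0.0, -1.0]]
force: [0.6, -1.3, 0.3]
opening: 0.008
```

Request:
send_rows(
  moves=[
    [[0,0,0,0,-0.4,0.2,-1],[0,0,0,0,-0.4,0.2,-1],[0,0,0,0,-0.4,0.2,-1],[0,0,0,0,-0.4,0.2,-1],[0,0,0,0,-0.2,0.1,-1]],
  ],
)

```text
time_s: 4.4
position: [0.4506, 0.1097, 0.2046]
tcp_rot: [[-1.0, 0.001, 0.0], [0.001, 1.0, 0.0], [-0.0, 0.0, -1.0]]
force: [0.2, 1.8, 2.6]
opening: 0.006
```

Request:
send_rows(
  moves=[
    [[0,0,0,0,-0.3,0.1,-1],[0,0,0,0,-0.3,0.1,-1],[0,0,0,0,-0.3,0.1,-1],[0,0,0,0,-0.3,0.1,-1],[0,0,0,0,-0.2,0.1,-1]],
  ],
)

```text
time_s: 4.9
position: [0.4504, 0.0957, 0.1994]
tcp_rot: [[-1.0, 0.001, -0.0], [0.001, 1.0, 0.0], [0.0, 0.0, -1.0]]
force: [-0.5, 2.4, 1.8]
opening: 0.007
```

Request:
send_rows(
  moves=[
    [[0,0,0,0,-0.2,0,-1],[0,0,0,0,-0.1,0,-1],[0,0,0,0,-0.1,0,-1],[0,0,0,0,0,0,-1],[0,0,0,0,0,0,-1]],
  ],
)

```text
time_s: 5.4
position: [0.4504, 0.0918, 0.1996]
tcp_rot: [[-1.0, 0.001, -0.0], [0.001, 1.0, -0.0], [0.0, -0.0, -1.0]]
force: [-0.5, 0.7, 0.2]
opening: 0.005
```

Request:
send_rows(
  moves=[
    [[0,0,0,0,-0.1,0,-1],[0,0,0,0,-0.1,0,-1],[0,0,0,0,-0.1,0,-1],[0,0,0,0,0,0,-1],[0,0,0,0,0,0,-1]],
  ],
)

```text
time_s: 5.9
position: [0.4506, 0.0888, 0.1997]
tcp_rot: [[-1.0, 0.001, 0.0], [0.001, 1.0, -0.0], [-0.0, -0.0, -1.0]]
force: [0.1, 2.5, 0.0]
opening: 0.004
```

Request:
send_rows(
  moves=[
    [[0,0,0,0,-0.1,0,-1],[0,0,0,0,0,0,-1],[0,0,0,0,-0.1,0,-1],[0,0,0,0,0,0,-1],[0,0,0,0,0,0,-1]],
  ],
)

```text
time_s: 6.4
position: [0.4506, 0.0868, 0.1997]
tcp_rot: [[-1.0, 0.001, 0.0], [0.001, 1.0, -0.0], [-0.0, -0.0, -1.0]]
force: [-0.1, 2.0, -0.4]
opening: 0.005
```

```bash
python3 - <<'E'
from h import *
import cv2
print(readout.read_state()["position"],readout.read_state()["force"])
im=capture("scene");im2=capture("top")
q=[.5416,.1233,-.0007]
for a in (-.698,-.6):
  k=[[-.084,97e-3*np.sin(a),.134+.097*np.cos(a)]]
  print(proj(camera_model("scene"),place(q,k)),proj(camera_model("top"),place(q,k)))
cv2.imwrite("pics/b.png",np.hstack([cv2.resize(im[160:280,220:320],None,fx=4,fy=4),cv2.resize(im2[160:280,220:320],None,fx=4,fy=4)]))
E
```

```text
[0.45063683 0.08680365 0.1996864 ] [-0.05339417  2.01756624 -0.40600883]
[[272.96115474 206.5851778 ]] [[281.29247626 242.22650705]]
[[270.85270872 203.40344222]] [[278.26451535 242.0940781 ]]
```

View pics/b.png

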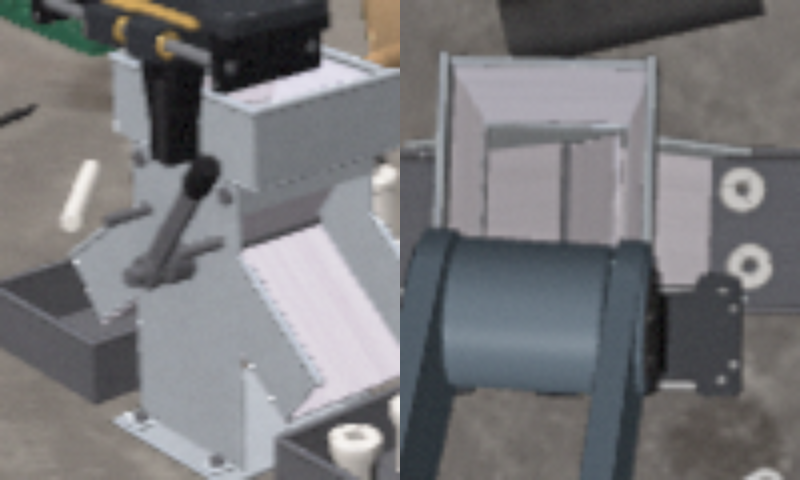

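The knob is at scene (270.2,204.5), which is about -0.57 rad, so the flap isn't home yet. I keep pushing.

Request:
send_rows(
  moves=[
    [[0,0,0,0,-0.1,0,-1],[0,0,0,0,-0.1,0,-1],[0,0,0,0,-0.1,0,-1],[0,0,0,0,-0.1,0,-1],[0,0,0,0,0,0,-1]],
  ],
)

```text
time_s: 7.0
position: [0.4506, 0.0827, 0.1997]
tcp_rot: [[-1.0, 0.001, 0.0], [0.001, 1.0, -0.0], [-0.0, -0.0, -1.0]]
force: [0.7, 2.0, -0.1]
opening: 0.002
```

Request:
send_rows(
  moves=[
    [[0,0,0,0,-0.1,0,-1],[0,0,0,0,-0.1,0,-1],[0,0,0,0,0,0,-1],[0,0,0,0,0,0,-1],[0,0,0,0,0,0,-1]],
  ],
)

```text
time_s: 7.5
position: [0.4506, 0.0808, 0.1997]
tcp_rot: [[-1.0, 0.001, 0.0], [0.001, 1.0, -0.0], [-0.0, -0.0, -1.0]]
force: [0.1, 1.4, -0.1]
opening: 0.005
```

Request:
send_rows(
  moves=[
    [[0,0,0,0,-0.1,0,-1],[0,0,0,0,0,0,-1],[0,0,0,0,-0.1,0,-1],[0,0,0,0,0,0,-1],[0,0,0,0,0,0,-1]],
  ],
)

```text
time_s: 8.0
position: [0.4506, 0.0788, 0.1996]
tcp_rot: [[-1.0, 0.001, -0.0], [0.001, 1.0, -0.0], [0.0, -0.0, -1.0]]
force: [0.9, 2.5, 0.2]
opening: 0.004
```

```bash
python3 - <<'E'
from h import *
import cv2
print(readout.read_state()["force"])
im=capture("scene"); cv2.imwrite("pics/c.png",im)
h=im[180:230,250:300].astype(int).max(2); h[:18,:14]=255
# darkest blob (knob) centroid
b=(h<45).astype(np.uint8); n,l,s,c=cv2.connectedComponentsWithStats(b)
for i in range(1,n):
    if s[i,4]>15: print(s[i],c[i]+[250,180])
old=cv2.imread("pics/scene0.png")[180:230,250:300].astype(int).max(2)
n,l,s,c=cv2.connectedComponentsWithStats((old<45).astype(np.uint8))
for i in range(1,n):
    if s[i,4]>15: print('old',s[i],c[i]+[250,180])
E
```

```text
[0.85818267 2.52563031 0.22718205]
[ 13   0  10  22 164] [267.16463415 190.03658537]
[26  0 15  4 35] [281.54285714 180.94285714]
[18 22  8 10 51] [271.11764706 206.25490196]
old [ 9 10  6 11 54] [261.2962963  194.96296296]
```

Request:
send_rows(
  moves=[
    [[0,0,0,0,-0.1,0,-1],[0,0,0,0,0,0,-1],[0,0,0,0,-0.1,0,-1],[0,0,0,0,0,0,-1],[0,0,0,0,0,0,-1]],
  ],
)

```text
time_s: 8.55
position: [0.4506, 0.0768, 0.1997]
tcp_rot: [[-1.0, 0.001, -0.0], [0.001, 1.0, -0.0], [0.0, -0.0, -1.0]]
force: [-0.3, 1.4, -0.6]
opening: 0.002
```

Request:
send_rows(
  moves=[
    [[0,0,0,0,-0.1,0,-1],[0,0,0,0,0,0,-1],[0,0,0,0,-0.1,0,-1],[0,0,0,0,0,0,-1],[0,0,0,0,0,0,-1]],
  ],
)

```text
time_s: 9.05
position: [0.4508, 0.0743, 0.1999]
tcp_rot: [[-1.0, 0.001, 0.001], [0.001, 1.0, -0.001], [-0.001, -0.001, -1.0]]
force: [-1.1, -0.3, 1.8]
opening: 0.007
```

```bash
python3 - <<'E'
from h import *
import cv2
s=readout.read_state();print(s["position"],s["force"])
im=capture("scene"); cv2.imwrite("pics/d.png",cv2.resize(im[160:280,220:320],None,fx=5,fy=5,interpolation=cv2.INTER_CUBIC))
n,l,s,c=cv2.connectedComponentsWithStats((im[180:230,250:300].astype(int).max(2)<45).astype(np.uint8))
for i in range(1,n):
    if s[i,4]>15: print(s[i],c[i]+[250,180])
E
```

```text
[0.45083477 0.0743452  0.19988533] [-1.10970206 -0.33624598  1.8217764 ]
[ 10   0  14  23 228] [267.15350877 189.46929825]
[27  0 17  4 42] [283.47619048 181.07142857]
[18 23  8  9 53] [271.47169811 206.94339623]
```

View pics/d.png

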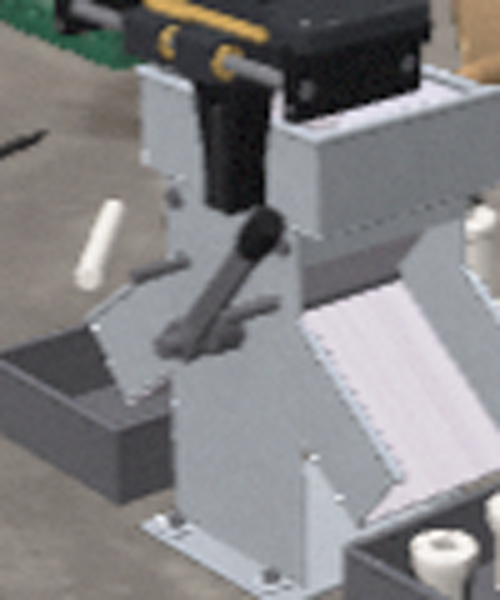

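```bash
python3 - <<'E'
from h import *
S=camera_model("scene");q=[.5416,.1233,-.0007]
k=lambda a,L=.097:[-.084,L*np.sin(a),.134+L*np.cos(a)]
P=lambda a,L=.097:proj(S,place(q,k(a,L)))[0]
print('pivot',P(0,0),'model',{a:P(a).round(1).tolist() for a in (-.2,-.6,-.65,-.698)})
print('tcp',proj(S,[[.4508,.0743,.1999],[.4508,.0643,.1999],[.4508,.0843,.1999],[.4603,.0743,.1999],[.4413,.0743,.1999]]).round(1).tolist())
f=lambda v:np.r_[P(v[2])+v[:2]-[261.3,195],P(v[3])+v[:2]-[271.5,206.9],.5*v[:2]]
s=least_squares(f,[0,0,-.2,-.6]);print(s.x,s.fun)
import cv2
im=cv2.imread("pics/c.png")
s=readout.read_state();print(s["position"],s["force"],s["tcp_rot"].round(4).tolist(),s["moment"])
W=camera_model("wrist");w=capture("wrist");cv2.imwrite("pics/w.png",w)
print('wrist',proj(W,place(q,[k(-.6),k(-.698),k(0,0)])).round(0).tolist(),proj(W,s["position"]))
E
```

```text
pivot [257.32031773 227.70479299] model {-0.2: [261.2, 193.4], -0.6: [270.9, 203.4], -0.65: [271.9, 205.0], -0.698: [273.0, 206.6]}
tcp [[267.2, 209.1], [269.9, 210.3], [264.5, 207.9], [270.3, 208.1], [264.0, 210.1]]
[-0.94555931  0.7113355  -0.24259979 -0.68254092] [ 0.04397814 -0.05641002  0.19241169 -0.12142385 -0.47277965  0.35566775]
[0.45080071 0.07438071 0.199858  ] [ 0.5568564  -0.64656005  2.9426371 ] [[-1.0, 0.0005, 0.0005], [0.0005, 1.0, -0.0011], [-0.0005, -0.0011, -1.0]] [-0.08966245  0.07978138 -0.06715178]
wrist [[309.0, 298.0], [296.0, 294.0], [384.0, 255.0]] [[319.66765294 276.78333283]]
```

```bash
python3 - <<'E'
from h import *
import cv2
im=capture("scene");g=cv2.cvtColor(im,cv2.COLOR_BGR2GRAY)
print(g[192:214,256:280])
w=cv2.imread("pics/w.png");b=cv2.imread("pics/b.png")
o=np.hstack([cv2.resize(w[200:400,200:440],None,fx=2,fy=2),cv2.resize(im[165:235,245:295],None,fx=5.7,fy=5.714,interpolation=cv2.INTER_CUBIC)[:400]])
cv2.imwrite("pics/e.png",o);print(o.shape)
E
```

```text
[[161 159 158 157 122  44  40  51  39  37  19  19  20  19  22  19  46 127
  162 159 161 162 160 163]
 [160 160 161 156 121  48  43  47  41  24  22  25  20  25  22  16  43 128
  161 161 159 161 159 159]
 [159 159 159 158 120  46  38  46  37  30  21  24  24  23  24  18  47 127
  160 164 162 159 159 160]
 [178 160 161 158 129  63  39  45  34  25  16  19  21  22  21  20  42 129
  160 161 162 160 164 160]
 [153 149 160 159 128  67  45  43  35  21  19  23  22  20  25  20  24 123
  158 160 161 162 161 163]
 [151 157 156 158 126  70  43  45  37  34  28  19  20  18  21  23  20 124
  157 161 161 160 159 161]
 [145 158 159 158 129  67  41  45  38  31  31  22  22  20  21  19  20 125
  160 158 162 159 161 165]
 [134 159 161 157 130  68  38  47  39  25  28  11  22  21  19  23  25 124
  160 160 158 160 161 162]
 [112 150 156 158 125  67  31  45  43  29  21  16  11  25  26  23  20 123
  160 159 157 161 160 160]
 [135 157 154 160 153 121  77  59  39  35  20  21  21  23  68  66  56  80
  116 148 156 158 159 159]
 [156 158 157 159 159 154 152 136  96  44  27  66  83 101  90  57  41  45
   49  88 137 15
[... 436 characters left out ...]
 157 158 157 159 158 142  91  39  35  30  24  27  24
   20  31  91 143 155 133]
 [155 155 154 155 155 156 158 155 157 156 140  87  34  26  32  28  27  22
   23  56  87 114 146 136]
 [157 157 154 155 153 158 155 158 158 157 123  59  29  31  28  32  23  18
   47  78  91  84 133 137]
 [132 152 155 153 152 154 154 155 157 142 108  70  33  26  25  16   7  39
   99 102  88  86 131 135]
 [115 125 145 156 151 155 154 152 148 119  91  79  57  30  17  14  64 126
  149 141 126 136 154 136]
 [ 92  95 135 154 153 158 156 154 133  98  88  85  85  77  51  67 125 153
  157 154 153 152 157 138]
 [ 78 109 141 158 155 154 156 140 109  92  89  91  91  75  68 127 156 156
  157 157 155 155 158 137]]
(400, 765, 3)
```

View pics/e.png

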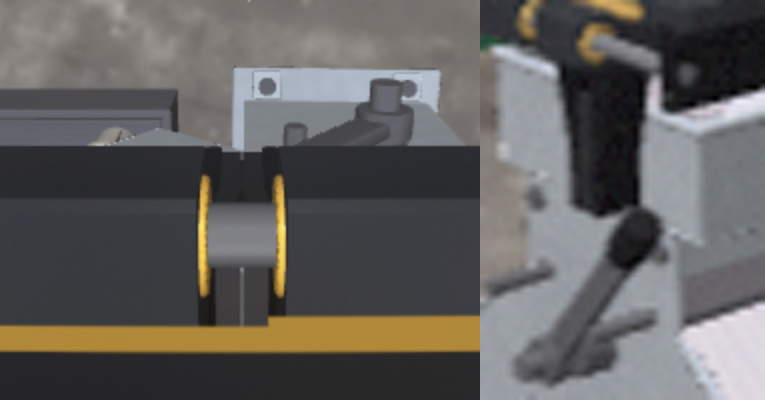

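```bash
python3 - <<'E'
from h import *
S=camera_model("scene");T=camera_model("top")
print(proj(S,[[.2055,.5894,.199],[.4502,.1579,.2142],[.4502,.1579,.2342],[.4506,.0868,.1997],[.4508,.0744,.199],[.4508,.0744,.219],[.4508,.0844,.219]]).round(1).tolist())
import cv2
im=cv2.imread("pics/scene0.png");print(im[60:90:2,80:120:3].max(2))
E
```

```text
[[79.2, 179.5], [245.2, 194.2], [244.9, 186.4], [263.8, 207.7], [267.2, 209.4], [267.0, 201.4], [264.3, 200.3]]
[[ 76  41  62  62  57  72  34  35  36  37  43  51 160 159]
 [ 69  59  73  55  45  36  36  40  33  34  35  43 163 163]
 [ 67  55 106  44  47  38  39  36  33  32  39  38 162 163]
 [ 63  67 159  45  49  35  36  40  36  37  40  37 158 163]
 [ 52  57 159  98  57  42  44  34  39  39  58 106 160 162]
 [ 53  67 159  77  53 143  96  40  34  39  90 128 149 165]
 [149 152 161  46  54 126 121  37  34  34  71 121 148 161]
 [161 162 162  54  53  83  52  40  37  36  40  42 141 160]
 [163 161 163 153  91  51  61  64  85 102 133 146 159 161]
 [160 163 162 163 161 161 123 130 129 128 150 164 157 159]
 [164 162 161 163 162 160 138 133 130 129 148 164 164 161]
 [159 161 164 163 163 161 158 134 132 130 148 163 164 162]
 [158 164 160 162 159 162 162 164 149 159 160 160 161 163]
 [161 166 160 165 162 161 161 190 159 157 162 160 165 161]
 [159 160 163 161 166 161 160 193 167 154 159 163 162 159]]
```

The fingertips image about 7 px higher than the reported TCP projects, so shut fingers end about 18 mm behind the TCP. They are now riding on the knob's top end. I back off, go lower and a little towards the robot, and push again.

Request:
send_rows(
  moves=[
    [[0,0,0,0,1,-0.3,-1],[0,0,0,0,1.2,0.3,-1],[0,0,0,0.3,1,0.4,-1],[0,0,0,0,0,0.4,-1],[0,0,0,0,0,0.3,-1]],
  ],
)

```text
time_s: 9.7
position: [0.4469, 0.1075, 0.1879]
tcp_rot: [[-1.0, -0.001, -0.001], [-0.001, 1.0, -0.0], [0.001, -0.0, -1.0]]
force: [0.2, -0.1, -0.3]
opening: 0.005
```

Request:
send_rows(
  moves=[
    [[0,0,0,0,0,0.2,-1],[0,0,0,0,-0.5,0,-1],[0,0,0,0,-0.5,0,-1],[0,0,0,0,-0.3,0,-1],[0,0,0,0,0,0,-1]],
  ],
)

```text
time_s: 10.2
position: [0.4478, 0.0932, 0.1868]
tcp_rot: [[-1.0, 0.002, 0.0], [0.002, 1.0, -0.0], [-0.0, -0.0, -1.0]]
force: [0.0, 0.3, 0.9]
opening: 0.003
```

Now 2 mm per row, watching the force.

Request:
send_rows(
  moves=[
    [[0,0,0,0,-0.2,0,-1],[0,0,0,0,-0.2,0,-1],[0,0,0,0,-0.1,0,-1],[0,0,0,0,0,0,-1],[0,0,0,0,0,0,-1]],
  ],
)

```text
time_s: 10.7
position: [0.4476, 0.089, 0.1867]
tcp_rot: [[-1.0, 0.001, 0.0], [0.001, 1.0, 0.0], [-0.0, 0.0, -1.0]]
force: [-0.2, -0.1, 0.3]
opening: 0.003
```

Request:
send_rows(
  moves=[
    [[0,0,0,0,-0.1,0,-1],[0,0,0,0,-0.1,0,-1],[0,0,0,0,-0.1,0,-1],[0,0,0,0,0,0,-1],[0,0,0,0,0,0,-1]],
  ],
)

```text
time_s: 11.2
position: [0.4475, 0.086, 0.1867]
tcp_rot: [[-1.0, 0.001, -0.0], [0.001, 1.0, 0.0], [0.0, 0.0, -1.0]]
force: [0.2, 1.9, 0.5]
opening: 0.005
```

```bash
cat >> h.py <<'E'
import cv2
def knob():
    im=capture("scene");s=readout.read_state();print(s["position"].round(4),s["force"].round(1))
    h=im[196:220,262:284].astype(int).max(2); yy,xx=np.mgrid[196:220,262:284]
    # parts below the fingertip only
    b=(h<50)&(yy>=203); print('knob low part centroid',xx[b].mean(),yy[b].mean(),b.sum(),'right/bottom ext',xx[b].max(),yy[b].max()); return im
E
python3 - <<'E'
from h import *
im=knob()
cv2.imwrite("pics/f.png",cv2.resize(im[165:235,245:295],None,fx=8,fy=8,interpolation=cv2.INTER_CUBIC))
E
```

```text
[0.4475 0.086  0.1866] [0.4 1.2 1.1]
knob low part centroid 269.575 206.05 80 right/bottom ext 275 211
```

View pics/f.png

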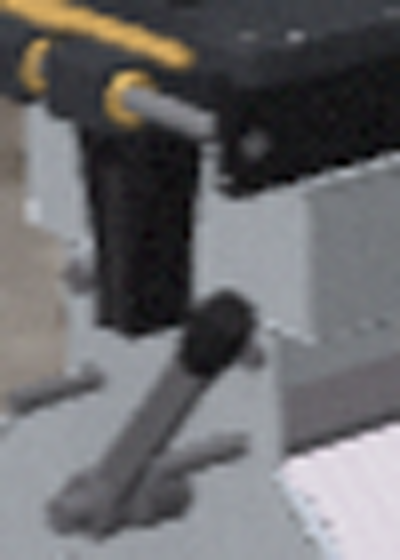

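Fingertips are now level with the knob centre (knob about (271.9,206.5), tip about (262,206.5)), right beside it. I continue the push.

Request:
send_rows(
  moves=[
    [[0,0,0,0,-0.1,0,-1],[0,0,0,0,-0.1,0,-1],[0,0,0,0,-0.1,0,-1],[0,0,0,0,0,0,-1],[0,0,0,0,0,0,-1]],
  ],
)

```text
time_s: 11.75
position: [0.4472, 0.0833, 0.1866]
tcp_rot: [[-1.0, 0.001, -0.001], [0.001, 1.0, 0.001], [0.001, 0.001, -1.0]]
force: [-1.1, 4.0, 0.6]
opening: 0.005
```

Request:
send_rows(
  moves=[
    [[0,0,0,0,-0.1,0,-1],[0,0,0,0,-0.1,0,-1],[0,0,0,0,-0.1,0,-1],[0,0,0,0,0,0,-1],[0,0,0,0,0,0,-1]],
  ],
)

```text
time_s: 12.25
position: [0.4467, 0.0815, 0.1866]
tcp_rot: [[-1.0, 0.002, -0.002], [0.002, 1.0, 0.003], [0.002, 0.003, -1.0]]
force: [-1.7, 7.9, 2.2]
opening: 0.01
```

```bash
python3 -c "
from h import *
knob()"
```

```text
[0.4467 0.0815 0.1866] [-1.5  8.9  1.8]
knob low part centroid 269.4835164835165 206.2087912087912 91 right/bottom ext 276 212
```

Request:
send_rows(
  moves=[
    [[0,0,0,0,-0.1,0,-1],[0,0,0,0,-0.1,0,-1],[0,0,0,0,0,0,-1],[0,0,0,0,0,0,-1],[0,0,0,0,0,0,-1]],
  ],
)

```text
time_s: 12.8
position: [0.446, 0.0801, 0.1865]
tcp_rot: [[-1.0, 0.002, -0.003], [0.002, 1.0, 0.004], [0.003, 0.004, -1.0]]
force: [-2.0, 9.3, 3.2]
opening: 0.005
```

Request:
send_rows(
  moves=[
    [[0,0,0,0,1,0,-1],[0,0,0,0,2,0,-1],[0,0,0,0.5,0,-4,-1],[0,0,0,1,0,-5,-1],[0,0,0,0,0,-5,-1]],
  ],
)

```text
time_s: 13.3
position: [0.4315, 0.1073, 0.3268]
tcp_rot: [[-1.0, 0.0, -0.002], [0.0, 1.0, -0.003], [0.002, -0.003, -1.0]]
force: [0.9, -0.8, -0.8]
opening: 0.007
```

```bash
python3 - <<'E'
from h import *
s=readout.read_state();print(s["position"].round(4),s["joint_positions"].round(1),s["force"].round(1))
im=capture("scene");cv2.imwrite("pics/g.png",im)
S=camera_model("scene");q=[.5416,.1233,-.0007]
h=im[195:225,262:284].astype(int).max(2);yy,xx=np.mgrid[195:225,262:284];b=h<50
c=np.array([xx[b].mean(),yy[b].mean()]);print(c,b.sum())
P=lambda a,L=.097:proj(S,place(q,[-.084,L*np.sin(a),.134+L*np.cos(a)]))[0]
f=lambda v:np.r_[P(v[2])+v[:2]-[261.3,195],P(v[3])+v[:2]-c,.5*v[:2]]
r=least_squares(f,[0,0,-.2,-.6]);print(r.x,r.fun)
f=lambda v:np.r_[P(v[2])+v[:2]-[261.3,195],P(v[3])+v[:2]-c]
r=least_squares(f,[0,0,-.2,-.6]);print(r.x,r.fun)
E
```

```text
[0.4315 0.1073 0.3268] [ -0.4   7.5  95.9  -0.1  76.7 -90.3] [ 0.9 -0.8 -0.8]
[271.80701754 207.24561404] 57
[-0.8938863   0.71683032 -0.24120894 -0.69331724] [ 0.06072464 -0.07810681  0.16274693 -0.10110077 -0.44694315  0.35841516]
[-1.18041518  0.61780552 -0.25020511 -0.69926487] [-1.70530257e-13 -5.68434189e-14 -2.27373675e-13 -2.84217094e-14]
```

The flap angle fits at -0.69 to -0.70 rad, and the force rose to 9 N with no further motion, so it is home at the stop. Now to the pan: I turn the jaws along its x and half-open the gripper.

Request:
send_rows(
  moves=[
    [[0,0,8.4,0,0,0,0.1],[0,0,8.4,0,0,0,0.1],[0,0,8.4,0,0,0,0.1],[0,0,8.4,0,0,0,0.1],[0,0,8.4,0,0,0,0.1]],
  ],
)

```text
time_s: 13.85
position: [0.4334, 0.1071, 0.3256]
tcp_rot: [[-0.738, 0.674, 0.001], [0.674, 0.738, -0.002], [-0.003, -0.001, -1.0]]
force: [0.3, 0.3, -0.3]
opening: 0.374
```

Request:
send_rows(
  moves=[
    [[0,0,8.4,0,0,0,0.1],[0,0,8.4,0,0,0,0.1],[0,0,8.4,0,0,0,0.1],[0,0,8.4,0,0,0,0.1],[0,0,8.4,0,0,0,0.1]],
  ],
)

```text
time_s: 14.35
position: [0.4334, 0.1071, 0.3256]
tcp_rot: [[-0.098, 0.995, 0.001], [0.995, 0.098, -0.002], [-0.002, 0.001, -1.0]]
force: [-0.1, -0.9, -0.2]
opening: 0.543
```

Request:
send_rows(
  moves=[
    [[0,0,7.6,0,0,0,0.1],[0,0,0,-4.5,1,0,0.1],[0,0,0,-4.5,1,0,0.1],[0,0,0,-4.5,1,0,0.1],[0,0,0,-4.5,1,0,0.1]],
  ],
)

```text
time_s: 14.85
position: [0.4681, -0.0758, 0.3257]
tcp_rot: [[0.028, 1.0, 0.001], [1.0, -0.028, -0.003], [-0.003, 0.001, -1.0]]
force: [1.1, 0.3, -0.5]
opening: 0.547
```

Request:
send_rows(
  moves=[
    [[0,0,0,-4.5,1,0,0.1],[0,0,0,-4.5,1,0,0.1],[0,0,0,-4.5,1,0,0.1],[0,0,0,-4.5,1,0,0.1],[0,0,0,-4.5,1,0,0.1]],
  ],
)

```text
time_s: 15.35
position: [0.5111, -0.3026, 0.3254]
tcp_rot: [[0.029, 1.0, -0.0], [1.0, -0.029, -0.003], [-0.003, -0.0, -1.0]]
force: [0.2, -0.1, -0.6]
opening: 0.553
```

Request:
send_rows(
  moves=[
    [[0,0,0,-4.5,1,1,0.1],[0,0,0,-4.5,0,2,0.1],[0,0,0,0,0,3,0.1],[0,0,0,0,0,3,0.1],[0,0,0,0,0,0,0.1]],
  ],
)

```text
time_s: 15.85
position: [0.5157, -0.3887, 0.2302]
tcp_rot: [[0.03, 1.0, -0.008], [1.0, -0.03, 0.006], [0.006, -0.008, -1.0]]
force: [0.2, 0.5, -0.1]
opening: 0.554
```

```bash
python3 - <<'E'
from h import *
s=readout.read_state();print(s["position"].round(4),s["joint_positions"].round(1))
p=[.5355,-.3988,-.0283]
W=camera_model("wrist");w=capture("wrist");S=camera_model("scene");im=capture("scene")
def orange(x): 
    h=cv2.cvtColor(x,cv2.COLOR_BGR2HSV); return cv2.inRange(h,(5,110,80),(18,255,255))
pts=[[.009,.042,.097],[.009,-.042,.097],[-.009,-.042,.097],[-.009,.042,.097]]
print('pred wrist',proj(W,place(p,pts)).round(0).tolist())
n,l,st,c=cv2.connectedComponentsWithStats(orange(w))
for i in range(1,n):
    if st[i,4]>100: print(st[i],c[i].round(0))
print('scene pred grip',proj(S,place(p,[0,0,.085])).round(1),'tcp',proj(S,s["position"]).round(1),'tip18',proj(S,s["position"]+[0,0,.018]).round(1))
o=np.hstack([cv2.resize(w,(400,300)),cv2.resize(im[250:390,390:500],None,fx=3.6,fy=3.6)[:300*0+504].copy()[:300]]) if 0 else None
a=cv2.resize(im[240:380,390:500],None,fx=3.6,fy=3.6,interpolation=cv2.INTER_CUBIC);b=cv2.resize(w,(400,300));b=cv2.copyMakeBorder(b,0,a.shape[0]-300,0,0,0)
cv2.imwrite("pics/i.png",np.hstack([b,a]))
E
```

```text
[ 0.5157 -0.3887  0.2302] [-46.8  30.4  76.4  -0.1  73.7 -45.1]
pred wrist [[352.0, 196.0], [350.0, 281.0], [332.0, 281.0], [333.0, 196.0]]
[479  14  44  26 308] [503.  22.]
[ 336  194   21   84 1539] [346. 235.]
scene pred grip [[455.  320.3]] tcp [[454.9 255.6]] tip18 [[456.2 246.7]]
```

View pics/i.png

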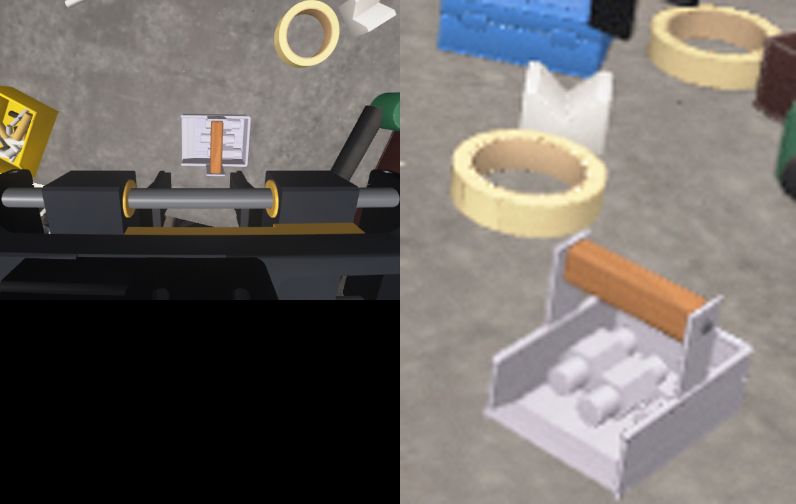

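Pan and grip are seen in both views. In the wrist view the grip is within 4 px (about 4 mm) of the prediction. The fingertips show about 19 mm above the projected TCP here too, so I'll take the grip with the TCP at z ≈ 0.055.

Request:
send_rows(
  moves=[
    [[0,0,0,-0.9,2.3,2,0.1],[0,0,0,0,0,3,0.1],[0,0,0,0,0,3,0.1],[0,0,0,0,0,2,0.1],[0,0,0,0,0,0,0.1]],
  ],
)

```text
time_s: 16.45
position: [0.541, -0.3987, 0.1348]
tcp_rot: [[0.028, 1.0, -0.002], [1.0, -0.028, 0.001], [0.001, -0.002, -1.0]]
force: [-0.9, 0.6, -0.1]
opening: 0.548
```

```bash
python3 - <<'E'
from h import *
s=readout.read_state();print(s["position"].round(4),s["tcp_rot"].round(4).tolist(),s["force"].round(1))
E
```

```text
[ 0.541  -0.3987  0.1348] [[0.0277, 0.9996, -0.0021], [0.9996, -0.0277, 0.0012], [0.0011, -0.0022, -1.0]] [-0.9  0.6 -0.1]
```

Request:
send_rows(
  moves=[
    [[0,0,0,0,-0.3,2,0.1],[0,0,0,0,0,2,0.1],[0,0,0,0,0,2,0.1],[0,0,0,0,0,1,0.1],[0,0,0,0,0,0,0.1]],
  ],
)

```text
time_s: 16.95
position: [0.5387, -0.3996, 0.0663]
tcp_rot: [[0.028, 1.0, 0.0], [1.0, -0.028, -0.001], [-0.001, 0.0, -1.0]]
force: [-0.8, 0.5, 0.9]
opening: 0.551
```

Request:
send_rows(
  moves=[
    [[0,0,0,0,0,0.5,0.1],[0,0,0,0,0,0.5,0.1],[0,0,0,0,0,0,0.1],[0,0,0,0,0,0,-1],[0,0,0,0,0,0,-1]],
  ],
)

```text
time_s: 17.45
position: [0.5385, -0.3995, 0.0561]
tcp_rot: [[0.029, 1.0, 0.0], [1.0, -0.029, -0.0], [-0.0, 0.0, -1.0]]
force: [0.2, 0.8, 0.5]
opening: 0.443
```

Request:
send_rows(
  moves=[
    [[0,0,0,0,0,0,-1],[0,0,0,0,0,0,-1],[0,0,0,0,0,0,-1],[0,0,0,0,0,0,-1],[0,0,0,0,0,0,-1]],
  ],
)

```text
time_s: 17.95
position: [0.5386, -0.3994, 0.0558]
tcp_rot: [[0.028, 1.0, 0.001], [1.0, -0.028, -0.0], [-0.0, 0.001, -1.0]]
force: [1.3, -0.4, 0.5]
opening: 0.206
```

Gripped at 18 mm, as expected. Lifting smoothly.

Request:
send_rows(
  moves=[
    [[0,0,0,0,0,-0.5,-1],[0,0,0,0,0,-1,-1],[0,0,0,0,0,-1.5,-1],[0,0,0,0,0,-1,-1],[0,0,0,0,0,-0.5,-1]],
  ],
)

```text
time_s: 18.45
position: [0.5391, -0.4002, 0.1028]
tcp_rot: [[0.029, 1.0, 0.002], [1.0, -0.029, -0.002], [-0.002, 0.002, -1.0]]
force: [1.0, -0.1, -8.1]
opening: 0.206
```

Request:
send_rows(
  moves=[
    [[0,0,0,0,0,-1,-1],[0,0,0,0,0,-2,-1],[0,0,0,0,0,-3,-1],[0,0,0,0,0,-3,-1],[0,0,0,0,0,-3,-1]],
  ],
)

```text
time_s: 18.95
position: [0.5378, -0.3988, 0.2219]
tcp_rot: [[0.029, 1.0, -0.001], [1.0, -0.029, 0.001], [0.001, -0.001, -1.0]]
force: [0.1, -1.4, -7.4]
opening: 0.203
```

Request:
send_rows(
  moves=[
    [[0,0,0,0,0,-3,-1],[0,0,0,0,0,-3,-1],[0,0,0,0,0,-3,-1],[0,0,-0.8,0,0,-2,-1],[0,0,-0.8,0,0,-1,-1]],
  ],
)

```text
time_s: 19.45
position: [0.5386, -0.3995, 0.3437]
tcp_rot: [[-0.0, 1.0, 0.003], [1.0, 0.0, -0.003], [-0.003, 0.003, -1.0]]
force: [-0.9, -0.7, -7.1]
opening: 0.203
```

Request:
send_rows(
  moves=[
    [[0,0,0,1,0.3,0,-1],[0,0,0,2,0.7,0,-1],[0,0,0,3,0.7,0,-1],[0,0,0,3,0.7,0,-1],[0,0,0,3,0.7,0,-1]],
  ],
)

```text
time_s: 19.95
position: [0.5688, -0.2752, 0.3381]
tcp_rot: [[-0.0, 1.0, -0.004], [1.0, 0.0, 0.005], [0.005, -0.004, -1.0]]
force: [0.4, 0.7, -7.9]
opening: 0.205
```

Request:
send_rows(
  moves=[
    [[0,0,0,3,0.7,0,-1],[0,0,0,3,0.7,0,-1],[0,0,0,3,0.7,0,-1],[0,0,0,3,0.7,0,-1],[0,0,0,3,0.7,0,-1]],
  ],
)

```text
time_s: 20.45
position: [0.6032, -0.1251, 0.3384]
tcp_rot: [[-0.001, 1.0, -0.005], [1.0, 0.001, 0.003], [0.003, -0.005, -1.0]]
force: [0.8, 0.9, -7.6]
opening: 0.203
```

Request:
send_rows(
  moves=[
    [[0,0,0,3,0.7,0,-1],[0,0,0,3,0.7,0,-1],[0,0,0,3,0.7,0,-1],[0,0,0,3,0.7,0,-1],[0,0,0,3,0.7,0,-1]],
  ],
)

```text
time_s: 20.95
position: [0.6377, 0.0245, 0.3382]
tcp_rot: [[-0.001, 1.0, -0.005], [1.0, 0.001, 0.002], [0.002, -0.005, -1.0]]
force: [-0.3, -0.5, -7.6]
opening: 0.208
```

Request:
send_rows(
  moves=[
    [[0,0,0,3,0.7,0,-1],[0,0,0,3,0.7,0,-1],[0,0,0,2.3,0.7,0,-1],[0,0,0,1.5,0.4,0,-1],[0,0,0,0.5,0.2,0,-1]],
  ],
)

```text
time_s: 21.45
position: [0.6652, 0.1268, 0.3388]
tcp_rot: [[-0.003, 1.0, -0.004], [1.0, 0.003, 0.001], [0.001, -0.004, -1.0]]
force: [0.4, -0.2, -8.8]
opening: 0.205
```

```bash
python3 - <<'E'
from h import *
S=camera_model("scene");im=capture("scene")
s=readout.read_state();print(s["position"].round(4),s["force"].round(1),s["joint_positions"].round(1),s["tcp_rot"].round(3).tolist())
t=s["position"];R=np.c_[s["tcp_rot"][:,1],s["tcp_rot"][:,0],-s["tcp_rot"][:,2]]
P=lambda p:proj(S,t+R@(np.array(p)-[0,0,.056]))[0].round(1)
pts=[[-.0615,.045,.007],[-.0615,-.045,.007],[.06,-.045,.045],[0,0,.085]]
print([P(p).tolist() for p in pts])
x0,y0=270,100;c=im[y0:y0+110,x0-40:x0+110].copy();c=cv2.resize(c,None,fx=5,fy=5,interpolation=cv2.INTER_CUBIC)
for p in pts: u=(P(p)-[x0-40,y0])*5;cv2.drawMarker(c,tuple(int(v) for v in u),(0,0,255),0,12)
cv2.imwrite("pics/j.png",c)
E
```

```text
[0.6659 0.1261 0.3391] [-0.   0.8 -7.3] [ 1.3 28.5 62.9  0.  88.8  1.2] [[-0.002, 1.0, -0.003], [1.0, 0.002, 0.001], [0.001, -0.003, -1.0]]
[[289.1, 151.6], [313.2, 159.1], [347.3, 136.4], [318.9, 121.3]]
```

View pics/j.png

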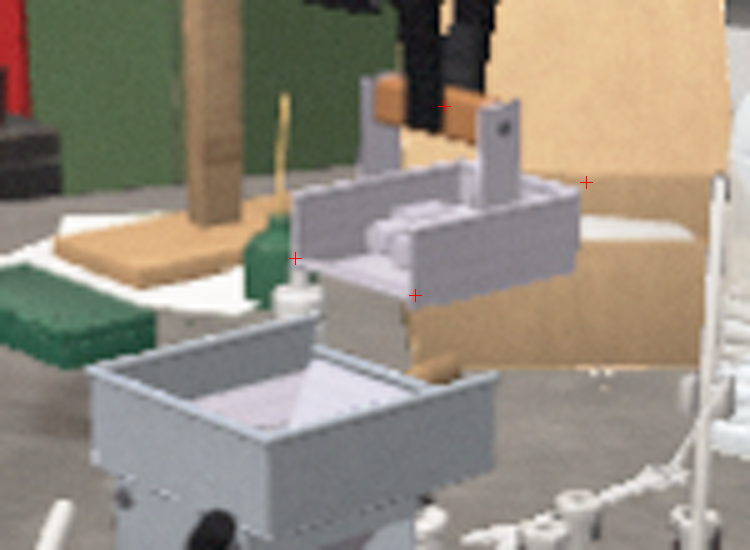

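The pan hangs level with the blanks still in it, and its corners match the predicted marks near (295,258) and (415,295). The lip is above the hopper. I lower it 27 mm, then tilt about the lip.

Request:
send_rows(
  moves=[
    [[0,0,0,-0.3,0,1,-1],[0,0,0,0,0,1,-1],[0,0,0,0,0,0.7,-1],[0,0,0,0,0,0,-1],[-3,0,0,0,-0.25,-0.32,-1]],
  ],
)

```text
time_s: 22.0
position: [0.6653, 0.1194, 0.3151]
tcp_rot: [[0.002, 0.999, 0.052], [1.0, -0.002, -0.0], [-0.0, 0.052, -0.999]]
force: [0.0, 0.1, -7.8]
opening: 0.202
```

Request:
send_rows(
  moves=[
    [[-5,0,0,0,-0.41,-0.54,-1],[-5,0,0,0,-0.41,-0.54,-1],[-5,0,0,0,-0.41,-0.54,-1],[-5,0,0,0,-0.41,-0.54,-1],[-3,0,0,0,-0.25,-0.32,-1]],
  ],
)

```text
time_s: 22.5
position: [0.6382, 0.1202, 0.3372]
tcp_rot: [[0.001, 0.899, 0.438], [1.0, -0.001, -0.001], [0.0, 0.438, -0.899]]
force: [0.3, -0.6, -7.8]
opening: 0.205
```

```bash
python3 - <<'E'
from h import *
s=readout.read_state();R=s["tcp_rot"];u=-R[:,2];e=R[:,1]
print(s["position"].round(4),s["force"].round(1),'tilt',np.degrees(np.arctan2(-u[0],u[2])),'lip',(s["position"]-.047*u-.0615*e).round(4),R.round(3).tolist(),s["opening"])
E
```

```text
[0.6382 0.1202 0.3372] [ 0.3 -0.6 -7.8] tilt 25.982656790218535 lip [0.6035 0.1203 0.268 ] [[0.001, 0.899, 0.438], [1.0, -0.001, -0.001], [0.0, 0.438, -0.899]] 0.20471644230044153
```

Request:
send_rows(
  moves=[
    [[-3,0,0,0.2,-0.25,-0.32,-1],[-3,0,0,0.1,-0.25,-0.32,-1],[-3,0,0,0,-0.25,-0.32,-1],[-2,0,0,0,-0.16,-0.21,-1],[-2,0,0,0,-0.16,-0.21,-1]],
  ],
)

```text
time_s: 23.0
position: [0.6241, 0.1232, 0.3451]
tcp_rot: [[0.002, 0.775, 0.631], [1.0, -0.001, -0.001], [0.0, 0.631, -0.775]]
force: [-0.0, 0.8, -3.5]
opening: 0.204
```

Request:
send_rows(
  moves=[
    [[-2,0,0,0,-0.16,-0.21,-1],[-2,0,0,0,-0.16,-0.21,-1],[-2,0,0,0,-0.16,-0.21,-1],[0,0,0,0,0,0,-1],[0,0,0,0,0,0,-1]],
  ],
)

```text
time_s: 23.5
position: [0.6168, 0.1233, 0.3461]
tcp_rot: [[0.001, 0.707, 0.708], [1.0, -0.001, -0.001], [0.0, 0.708, -0.707]]
force: [-0.6, 0.5, -3.3]
opening: 0.201
```

The wrist load fell to 3.4 N, which is the pan alone. I hold it there and check where the blanks are.

Request:
send_rows(
  moves=[
    [[0,0,0,0,0,0,-1],[0,0,0,0,0,0,-1],[0,0,0,0,0,0,-1],[0,0,0,0,0,0,-1],[0,0,0,0,0,0,-1]],
  ],
)

```text
time_s: 24.0
position: [0.6167, 0.1237, 0.3448]
tcp_rot: [[0.001, 0.707, 0.707], [1.0, -0.0, -0.0], [-0.0, 0.707, -0.707]]
force: [-0.2, 0.6, -3.6]
opening: 0.207
```

```bash
python3 - <<'E'
from h import *
a=capture("scene");b=capture("top")
for c in("scene","top"): print(c,[(np.round(d["location"],3).tolist(),round(d["p"],2)) for d in spot_in(c,"blank_0")])
f=lambda im,x,y,w,h,k:cv2.resize(im[y:y+h,x:x+w],None,fx=k,fy=k,interpolation=cv2.INTER_CUBIC)
A=f(b,190,165,160,80,5)[:, :800];B=f(a,210,215,100,50,4);C=f(a,240,150,100,50,4)
cv2.imwrite("pics/k.png",np.vstack([A,np.hstack([B,C])]))
E
```

```text
scene [([0.625, 0.111, 0.319], 0.3)]
top [([0.513, 0.292, 0.025], 0.68), ([0.52, 0.326, 0.023], 0.64), ([0.584, 0.307, 0.025], 0.51)]
```

View pics/k.png

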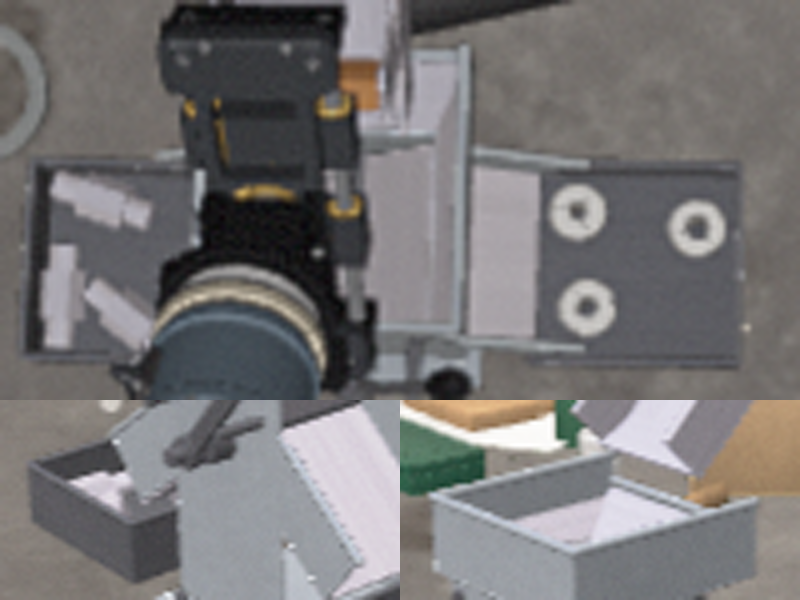

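All three blanks are in the empty box, near top-crop (100,200), (62,298) and (120,315), and the flap lever is still at its stop. The collets are undisturbed. Next I lift, level the pan and carry it back.

Request:
send_rows(
  moves=[
    [[0,0,0,0,1.4,-1.4,-1],[0,0,0,0,1.4,-1.4,-1],[6,0,0,0,0.5,0.65,-1],[8,0,0,0,0.66,0.86,-1],[8,0,0,0,0.66,0.86,-1]],
  ],
)

```text
time_s: 24.7
position: [0.6456, 0.1239, 0.379]
tcp_rot: [[0.0, 0.921, 0.39], [1.0, -0.0, 0.0], [0.0, 0.39, -0.921]]
force: [1.6, -0.2, -4.0]
opening: 0.204
```

Request:
send_rows(
  moves=[
    [[8,0,0,0,0.66,0.86,-1],[8,0,0,0,0.66,0.86,-1],[7,0,0,0,0.5,0.65,-1],[0,0,0,0,0,0,-1],[0,0,0,0,0,0,-1]],
  ],
)

```text
time_s: 25.2
position: [0.6702, 0.1235, 0.3572]
tcp_rot: [[0.001, 1.0, 0.0], [1.0, -0.001, -0.0], [-0.0, 0.0, -1.0]]
force: [-0.7, -0.1, -3.2]
opening: 0.201
```

Request:
send_rows(
  moves=[
    [[0,0,0,-2,-0.5,0,-1],[0,0,0,-4,-1,0,-1],[0,0,0,-4,-1,0,-1],[0,0,0,-4,-1,0,-1],[0,0,0,-4,-1,0,-1]],
  ],
)

```text
time_s: 25.7
position: [0.6221, -0.058, 0.3613]
tcp_rot: [[0.0, 1.0, 0.005], [1.0, -0.0, -0.002], [-0.002, 0.005, -1.0]]
force: [1.2, -1.3, -3.1]
opening: 0.206
```

Request:
send_rows(
  moves=[
    [[0,0,0,-4,-1,0,-1],[0,0,0,-4,-1,0,-1],[0,0,0,-4,-1,0,-1],[0,0,0,-4,-1,0,-1],[0,0,0,-4,-1,0,-1]],
  ],
)

```text
time_s: 26.2
position: [0.5719, -0.2577, 0.3614]
tcp_rot: [[0.001, 1.0, 0.004], [1.0, -0.001, -0.003], [-0.003, 0.004, -1.0]]
force: [0.2, -0.9, -4.4]
opening: 0.202
```

Request:
send_rows(
  moves=[
    [[0,0,0,-4,-1,0,-1],[0,0,0,-4,-1,0,-1],[0,0,0,-4,-1,0,-1],[0,0,0,-2.3,-0.7,0,-1],[0,0,0,0,0,2,-1]],
  ],
)

```text
time_s: 26.7
position: [0.5353, -0.4051, 0.3441]
tcp_rot: [[0.006, 1.0, 0.008], [1.0, -0.006, -0.011], [-0.011, 0.008, -1.0]]
force: [1.0, 0.2, -4.3]
opening: 0.205
```

Request:
send_rows(
  moves=[
    [[0,0,0,0,0,4,-1],[0,0,0,0,0,4,-1],[0,0,0,0,0,4,-1],[0,0,0,0,0,4,-1],[0,0,0,0,0,4,-1]],
  ],
)

```text
time_s: 27.2
position: [0.5362, -0.3996, 0.1404]
tcp_rot: [[0.001, 1.0, 0.004], [1.0, -0.0, -0.004], [-0.004, 0.004, -1.0]]
force: [0.3, -0.1, -4.2]
opening: 0.203
```

Request:
send_rows(
  moves=[
    [[0,0,0,0,0,3,-1],[0,0,0,0,0,2,-1],[0,0,0,0,0,1,-1],[0,0,0,0,0,0,-1],[0,0,0,0,0,0,-1]],
  ],
)

```text
time_s: 27.7
position: [0.5375, -0.4002, 0.0813]
tcp_rot: [[0.001, 1.0, 0.003], [1.0, -0.001, -0.003], [-0.003, 0.003, -1.0]]
force: [-0.0, 0.1, -3.9]
opening: 0.2
```

Request:
send_rows(
  moves=[
    [[0,0,0,0,0,1,-1],[0,0,0,0,0,0.7,-1],[0,0,0,0,0,0.4,-1],[0,0,0,0,0,0.2,-1],[0,0,0,0,0,0,-1]],
  ],
)

```text
time_s: 28.2
position: [0.537, -0.3993, 0.056]
tcp_rot: [[0.001, 1.0, 0.001], [1.0, -0.001, 0.0], [0.0, 0.001, -1.0]]
force: [1.1, 0.1, -3.1]
opening: 0.204
```

Request:
send_rows(
  moves=[
    [[0,0,0,0,0,0.1,-1],[0,0,0,0,0,0.1,-1],[0,0,0,0,0,0,-1],[0,0,0,0,0,0,-1],[0,0,0,0,0,0,-1]],
  ],
)

```text
time_s: 28.7
position: [0.5372, -0.3996, 0.0558]
tcp_rot: [[0.0, 1.0, 0.001], [1.0, -0.0, -0.001], [-0.001, 0.001, -1.0]]
force: [-2.4, 1.0, 4.9]
opening: 0.204
```

Contact: the force turned upward to 5 N. I open the gripper and withdraw straight up.

Request:
send_rows(
  moves=[
    [[0,0,0,0,0,0,0],[0,0,0,0,0,0,0],[0,0,0,0,0,0,0],[0,0,0,0,0,0,0],[0,0,0,0,0,0,0]],
  ],
)

```text
time_s: 29.2
position: [0.537, -0.3993, 0.054]
tcp_rot: [[0.001, 1.0, 0.001], [1.0, -0.001, 0.0], [0.0, 0.001, -1.0]]
force: [-1.0, -0.4, -0.1]
opening: 0.482
```

Request:
send_rows(
  moves=[
    [[0,0,0,0,0,-1,0],[0,0,0,0,0,-2,0],[0,0,0,0,0,-4,0],[0,0,0,0,0,-5,0],[0,0,0,0,0,-5,0]],
  ],
)

```text
time_s: 29.7
position: [0.5366, -0.399, 0.226]
tcp_rot: [[0.001, 1.0, 0.0], [1.0, -0.001, 0.0], [0.0, 0.0, -1.0]]
force: [0.6, -0.8, 0.5]
opening: 0.5
```

Request:
send_rows(
  moves=[
    [[0,0,0,0,0,-4,0],[0,0,0,0,0,-2,0],[0,0,0,0,0,0,0],[0,0,0,0,0,0,0],[0,0,0,0,0,0,0]],
  ],
)

```text
time_s: 30.2
position: [0.5358, -0.3983, 0.2818]
tcp_rot: [[0.001, 1.0, -0.003], [1.0, -0.001, 0.003], [0.003, -0.003, -1.0]]
force: [-0.5, 1.1, -0.2]
opening: 0.503
```

```bash
python3 - <<'E'
from h import *
s=readout.read_state();print(s["time_s"],s["position"].round(3))
S=camera_model("scene");im=capture("scene");t=capture("top")
print('blanks',[(np.round(d["location"],3).tolist(),round(d["p"],2)) for d in spot_in("top","blank_0")])
for n in("box_empty","box_collets","pan","pan_grip"):
  for c in("scene","top"): print(n,c,[(np.round(d["location"],3).tolist(),round(d["p"],2)) for d in spot_in(c,n)][:2])
h=im[195:225,262:284].astype(int).max(2);yy,xx=np.mgrid[195:225,262:284];b=h<50
print('knob',xx[b].mean(),yy[b].mean(),'at home before 271.81 207.25')
old=cv2.imread("pics/scene0.png");d=np.abs(im.astype(int)-old).max(2)>40;d[:170,:200]=0
n,l,st,c=cv2.connectedComponentsWithStats(cv2.morphologyEx(d.astype(np.uint8),cv2.MORPH_CLOSE,np.ones((5,5))))
for i in range(1,n):
    if st[i,4]>25: print('changed',st[i])
def og(x): return cv2.inRange(cv2.cvtColor(x,cv2.COLOR_BGR2HSV),(5,110,80),(18,255,255))[300:345,420:490]
for x in(old,im):
    m=cv2.moments(og(x),True);print('grip px',m['m00'],m['m10']/m['m00']+420,m['m01']/m['m00']+300)
E
```

```text
30.2 [ 0.536 -0.398  0.282]
blanks [([0.524, 0.33, 0.023], 0.67), ([0.511, 0.287, 0.026], 0.66), ([0.586, 0.308, 0.026], 0.42)]
box_empty scene [([0.484, 0.286, 0.027], 0.71), ([0.463, 0.108, 0.155], 0.39)]
box_empty top [([0.552, 0.302, 0.006], 0.81), ([0.554, 0.126, 0.178], 0.39)]
box_collets scene [([0.548, -0.03, 0.032], 0.62)]
box_collets top [([0.546, -0.04, 0.003], 0.96)]
pan scene [([0.533, -0.396, 0.017], 0.7)]
pan top [([0.56, -0.378, 0.008], 0.95), ([0.586, 0.306, 0.026], 0.73)]
pan_grip scene [([0.529, -0.392, 0.018], 0.85)]
pan_grip top [([0.558, -0.379, 0.006], 0.77)]
knob 271.8070175438597 207.24561403508773 at home before 271.81 207.25
changed [ 200    0   64  120 4129]
changed [ 353    0   58   51 1390]
changed [  419     0   118   224 13129]
changed [  93  170   89  109 4650]
changed [256 189  21  35 370]
changed [   0  219   84   88 3794]
changed [227 233  16  10  97]
changed [432 327  37  52 548]
changed [416 334  12   8  38]
grip px 473.0 453.74841437632136 319.553911205074
grip px 483.0 453.57142857142856 319.95238095238096
```

```bash
python3 -c "
from rig import bot
print(bot.hand_in())"
```

```text
the job is handed in; nothing more can be done
None
```

The job is done and handed in at about 30 s of the 66 s allowed.

- **Flap:** I pushed the lever to the right, which closes the exit above the collets. My first push rode up onto the knob's top end, because the shut fingertips showed about 18 mm higher in the pictures than the reported tool position. I backed off, went lower and pushed again. It stopped with the force at about 9 N, and the image fit gives about -0.69 to -0.70 rad against the -0.698 stop. The knob was at the same pixel in the last check.
- **Blanks:** I lifted the pan by its grip and tipped it 45 degrees over the low back edge. The weight on the wrist dropped to the pan alone. I kept the pan over the hopper until a picture showed all three blanks in the empty box, and a last check from above found three there again.
- **Pan:** It stands upright on the bench, within about 2 mm of where it started, released with the gripper clear above it.
- **Bystanders:** The box positions agreed with the first ones to within the detectors' scatter, about 11 mm at most. The before-and-after comparison of the scene picture showed no change at the drill or the bar.

One disagreement remains: the network's pan position from the top view was about 30 mm off the other measurements. The gripper was probably blocking part of that view. I relied on the scene picture and the grip's position instead.

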